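Riddle the folder's hold-down balls

TASK

Lift the wire basket a little off its metal pan by the wooden handle and shake it from side to side over the pan until both small steel balls have dropped through into the pan. Then tip the two large white balls, and nothing else, out over the basket's sloping open front into the deep open cardboard carton (not the shallow tray), and set the empty basket back upright across the middle of the pan, resting on its four lugs as before, and let go.

Things in the scene. Friction and masses are not known exactly. Their poses are not given: they have to be found in the camera images.
- basket: loose steel wire basket, 0.2 to 0.33 kg, standing by four side lugs across the pan's rims. Origin: below the handle's middle, level with the lugs' undersides; z up; front to -x, facing the robot within 0.3 rad. Walls at y = +-61 and x = +49 mm, up to z = 54 mm. Lugs at x = +-35 mm reach out to y = +-110 mm. Floor of 4 mm wires along x, at z = 6 mm, in close pairs with open slots 18 mm wide between
- basket_lip (a point): middle of the basket's open front lip, 120 mm wide, at x = -93, y = 0, z = 34 mm in the basket's frame: from x = -45 mm the wire floor bends up to it as a ramp of 30 degrees, so tipping the front down by 45 to 60 degrees about the handle rolls the balls out over it
- basket_grip (a point): centre of the basket's wooden handle bar, at x = 0, y = 0, z = 105 mm in the basket's frame. The bar is rigid with the basket, runs along its y over the open top between two posts: 14 mm thick (x), 118 mm long (y), 24 mm high (z); free space all round for fingers
- pan: fixed plain aluminium catch pan, open on top, 250 (x) x 180 (y) x 55 mm high, wall and floor 4 mm. Origin: centre of its underside. The basket's lugs rest across its two long rims, 55 mm above the table, at y = +-88 mm
- carton: fixed deep open cardboard carton, empty, 200 x 200 x 80 mm high, wall and floor 4 mm. Origin: centre of its underside. (The shallow cardboard tray, 22 mm high, far from the robot, is not it)
- ball_a_center (a point): first large ball: white nylon ball, 32 mm across, 25 g; this point is its centre. It starts in the basket, lying between wire pairs; too big for the slots
- ball_b_center (a point): second large ball: as the first; same size and look
- bit_a_center (a point): first small ball: steel bearing ball, 14 mm across, 12 g; this point is its centre. It starts in the basket, perched in the groove on top of a wire pair: a sideways (basket y) acceleration of about 4 m/s2 or a sideways tilt of some 21 degrees rolls it off, through a slot; gentle carrying does not, and then it would roll out with the large balls
- bit_b_center (a point): second small ball: as the first; same size and look

How it is judged:
On the way:
1. both small balls lie in the pan while both large balls are still in the basket (x of bit_a_center in the frame of pan between -0.122 and 0.122 m and y of bit_a_center in the frame of pan between -0.087 and 0.087 m and z of bit_a_center in the frame of pan between 0 and 0.03 m and x of bit_b_center in the frame of pan between -0.122 and 0.122 m and y of bit_b_center in the frame of pan between -0.087 and 0.087 m and z of bit_b_center in the frame of pan between 0 and 0.03 m and x of ball_a_center in the frame of basket between -0.09 and 0.05 m and y of ball_a_center in the frame of basket between -0.06 and 0.06 m and z of ball_a_center in the frame of basket between 0 and 0.07 m and x of ball_b_center in the frame of basket between -0.09 and 0.05 m and y of ball_b_center in the frame of basket between -0.06 and 0.06 m and z of ball_b_center in the frame of basket between 0 and 0.07 m), for 0.2 s.
At the end, for the whole second after the job is handed in: both small steel balls lie in the pan, both large balls lie in the deep carton, and the basket stands at rest on the pan's rims, its origin within 10 mm of rim height and within 60 mm of the pan's middle, upright within 7 degrees, released (x of bit_a_center in the frame of pan between -0.122 and 0.122 m and y of bit_a_center in the frame of pan between -0.087 and 0.087 m and z of bit_a_center in the frame of pan between 0 and 0.03 m and x of bit_b_center in the frame of pan between -0.122 and 0.122 m and y of bit_b_center in the frame of pan between -0.087 and 0.087 m and z of bit_b_center in the frame of pan between 0 and 0.03 m and x of ball_a_center in the frame of carton between -0.097 and 0.097 m and y of ball_a_center in the frame of carton between -0.097 and 0.097 m and z of ball_a_center in the frame of carton between 0 and 0.06 m and x of ball_b_center in the frame of carton between -0.097 and 0.097 m and y of ball_b_center in the frame of carton between -0.097 and 0.097 m and z of ball_b_center in the frame of carton between 0 and 0.06 m and z of basket in the frame of pan between 0.045 and 0.065 m and angle between basket's own z axis and vertical below 0.12 rad and horizontal distance between basket and pan below 0.06 m and linear speed of basket below 0.03 m/s); the robot touches nothing.
It also fails if it takes over 54 s, if anything falls off the work surface, if the arm or the gripper's body presses on something with over 40 N, if the wrist force passes 120 N, or if a joint passes its speed limit or range.

ROBOT

A 6-joint arm with a two-finger parallel gripper is mounted at the origin on the work surface. World frame = base frame: x ahead of the robot, y to its left, z up, the work surface at z = 0. Lengths are in m, angles in rad, forces in N, time in s.
With the tool pointing down it reaches from about 0.35 to 0.85 m from the base axis. Payload 8.1 kg.
Tool frame: the origin (TCP) lies on the mounting face of the last link; the fingertips stand 186 mm ahead of it and the grasp point (between the pads) lies 167 mm ahead of it (robot.finger_overhang is the distance from the TCP to the fingertips, in m); z points along the fingers, y is the line along which they close (so a half turn about z gives the same grasp; the last joint's range is limited). The gripper opens to 93 mm and grips with 3 to 60 N. Pads are 15 mm wide; open, the fingers measure 128 mm over their backs; the gripper's body (75 mm by 188 mm) begins 65 mm behind the grasp point.
Start: joints at [-1.28, 0.13, 1.488, -0, 1.523, -0.085], TCP at [0.22, -0.558, 0.405] pointing down, gripper open.
Joint ranges: [-2.96, 2.96], [-0.89, 2.26], [0.02, 2.5], [-1.34, 4.48], [0, 2.73], [-2.66, 2.66]. Speed limits (rad/s): [2.39, 2.39, 2.79, 3.14, 3.14, 3.14].

INTERFACE

Orientations are given as a rotation vector (axis times angle).
In Python, from plant import readout, read_camera, get_calibration, job, robot gives the robot as it stands.
- The arm moves only by the shell command python3 -m handwheel 'ROWS' [FORCE]. ROWS is JSON, a list of rows, each a list of 5 numbers: the shift along the world's x, y, z in cm, then the turn about the world's z in rad, then the closure, from 0 (fully open) to 1 (shut). In form: [[tx, ty, tz, spin, gripper], ...]. A call has 1 to 10 rows; each row shifts and turns the commanded pose from where the row before left it; what a row does not reach is not made up. A row lasts 1/8 s, in which the tool goes at most 62.5 mm and 10.7 degrees, less where a joint would pass 70% of its speed; a pose out of reach is approached as far as the arm can. A call is refused whole if a number of a shift passes 6.25 or a number of a turn 0.188, either way. A call with a gripper value outside its range is refused whole. The fingers move at their own pace and stop on an object; FORCE is the grip in N (left out, the last holds). Time passes only in rows, so rows that do not move let the fingers close. It gives the time, the measured TCP pose, the force, the opening and the grip force at its end, in the units of the state.
- readout.read_state(): the state, without advancing time (a new reading comes with each control period).
- read_camera(name): name is "scene" or "top"; returns the picture (384x512x3 uint8, red, green, blue); there is no depth.
- get_calibration(name): a dict with "fovy" (degrees; the focal length in pixels is half the picture's height over the tangent of half this angle, whatever the lens; pixels are square), "cx", "cy" (the principal point, pixels), "pose" (4x4, takes a point from camera to world coordinates). Camera axes: x right, y down, z forward; pixel columns grow to the right and rows downward; lengths in m; the calibration is good to about 2 mm. A picture is of the moment at which its call begins. get_calibration takes no time and is no camera call.
- job.close_job(): hands the job in; it is judged then, once.
The state is a dict: "t": time; "q": joint angles; "dq": joint speeds; "joint_torque": joint torques, N m; "tool_pos": TCP position; "orientation": TCP orientation; "force": force on the tool from outside, world axes, zero at the start; "wrist_torque": the same for the moment, N m; "opening": finger opening in m; "gripper_force": force on a finger pad.
Only numpy, scipy, OpenCV 4.12 (cv2) and the standard library are available. Lean on these libraries where they do the work, as an engineer would, in place of code of your own. Each camera call takes 0.05 s, during which the arm holds its last target. There are 200 camera calls.

## Working session

There is one attempt and no reset: what is moved stays moved. The work goes in short steps, Python scripts to look and compute and a shell command to move; the robot and the scene stay as the last step left them, time stands still between calls to the robot, and variables do not carry over. Pictures are saved under pics/ and viewed, at most 10 in all, crops included, and the job is handed in when it is done.

```bash
mkdir -p pics; cat > h.py <<'E'
import numpy as np, cv2
from plant import readout, read_camera, get_calibration, job, robot
def K(n):
    c=get_calibration(n); f=192/np.tan(np.radians(c["fovy"])/2); return f,c["cx"],c["cy"],np.array(c["pose"])
def pt(n,u,v,z):
    f,cx,cy,T=K(n); d=T[:3,:3]@np.array([(u-cx)/f,(v-cy)/f,1]); o=T[:3,3]; return o+d*(z-o[2])/d[2]
def px(n,p):
    f,cx,cy,T=K(n); q=T[:3,:3].T@(np.array(p)-T[:3,3]); return q[0]/q[2]*f+cx,q[1]/q[2]*f+cy
def snap(n,name,crop=None,s=1.5):
    im=read_camera(n)[:,:,::-1]
    cv2.imwrite(f"pics/{name}_raw.png",im)
    if crop: u0,v0,u1,v1=crop; im=im[v0:v1,u0:u1]
    im=cv2.resize(im,None,fx=s,fy=s,interpolation=cv2.INTER_CUBIC); cv2.imwrite(f"pics/{name}.png",im)
E
python3 - <<'E'
from h import *
snap("top","top0"); snap("scene","sc0")
for n in("top","scene"):print(n,get_calibration(n))
s=readout.read_state();print(s["t"],s["tool_pos"],s["orientation"],s["opening"])
E
```

```text
top {'fovy': 51.23493313684553, 'cx': 254.38318884188266, 'cy': 194.62815847179533, 'pose': array([[ 0.0226535 , -0.99710592,  0.07257136,  0.41772458],
       [-0.99970221, -0.02325151, -0.00740601, -0.02867103],
       [ 0.00907197, -0.07238197, -0.99733573,  1.11111385],
       [ 0.        ,  0.        ,  0.        ,  1.        ]])}
scene {'fovy': 55.91529797360954, 'cx': 257.05082699181594, 'cy': 188.765388605605, 'pose': array([[ 0.73526937,  0.44831295, -0.50832515,  0.95207748],
       [ 0.67775641, -0.49188459,  0.54653069, -0.46745541],
       [-0.00502052, -0.74636791, -0.66551465,  0.68447289],
       [ 0.        ,  0.        ,  0.        ,  1.        ]])}
0.1 [ 0.22017955 -0.55791734  0.40378823] [-3.08464671e+00 -5.86573833e-01  2.57077186e-04] 0.09316033659386333
```

View pics/top0.png

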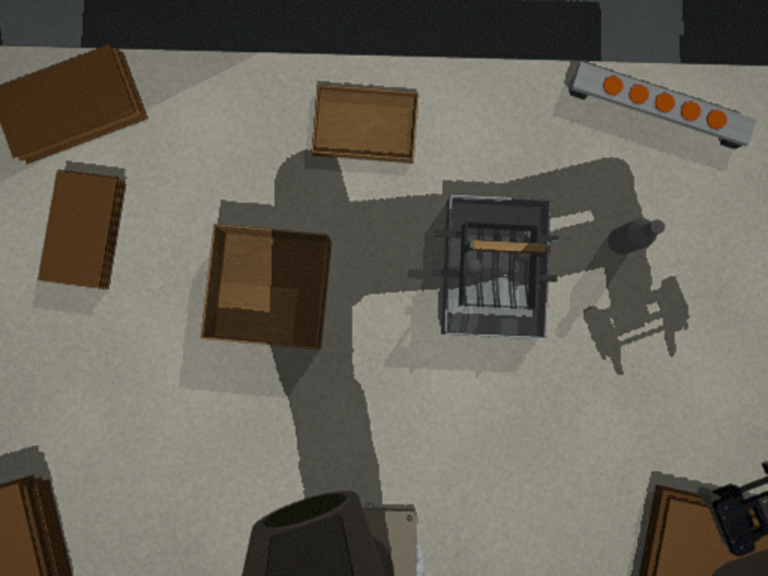

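View pics/sc0.png

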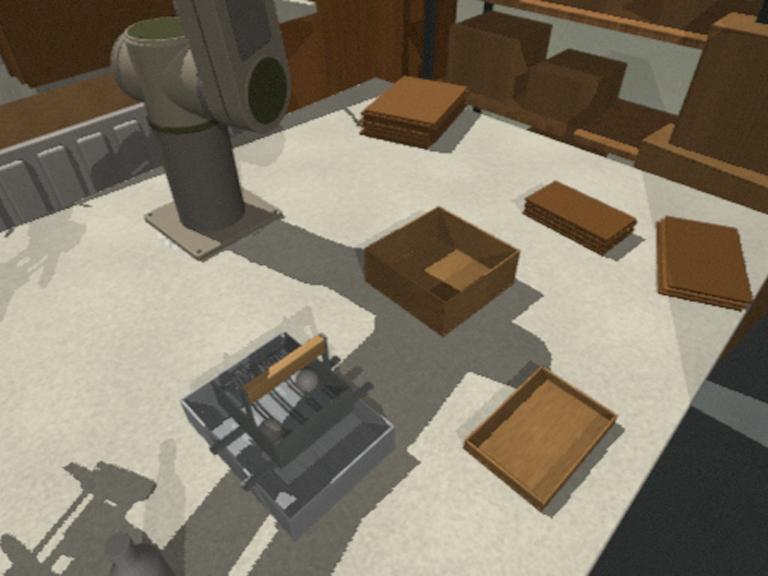

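```bash
python3 - <<'E'
from h import *
im=cv2.imread("pics/top0_raw.png")[120:235,265:395]
im=cv2.convertScaleAbs(im,alpha=2.0,beta=10)
cv2.imwrite("pics/c0.png",cv2.resize(im,None,fx=5,fy=5,interpolation=cv2.INTER_CUBIC))
for nm,u,v,z in [("c1",217,225,.08),("c2",330,236,.08),("c3",321,348,.08),("c4",202,337,.08),("p1",450,195,.055),("p2",549,200,.055),("p3",545,336,.055),("p4",441,334,.055),("h1",470,245,.17),("h2",548,247,.17)]:
    print(nm,pt("top",u/1.5,v/1.5,z).round(4))
E
```

```text
c1 [0.6023 0.2511 0.08  ]
c2 [0.5878 0.0552 0.08  ]
c3 [0.3944 0.0649 0.08  ]
c4 [0.4085 0.2685 0.08  ]
p1 [ 0.671  -0.1547  0.055 ]
p2 [ 0.6663 -0.332   0.055 ]
p3 [ 0.4236 -0.3255  0.055 ]
p4 [ 0.423  -0.1425  0.055 ]
h1 [ 0.5639 -0.1738  0.17  ]
h2 [ 0.5637 -0.2975  0.17  ]
```

View pics/c0.png

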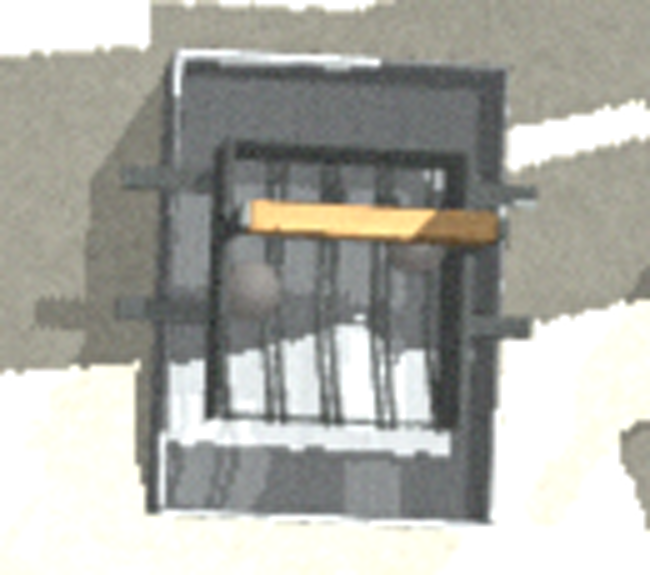

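```bash
python3 - <<'E'
from h import *
f=lambda u,v,z: pt("top",265+u/5,120+v/5,z)
P=np.array([f(*a,.055) for a in[(168,50),(506,66),(493,523),(150,516)]]);print("pan",P.mean(0),P.round(4).tolist())
L=np.array([f(*a,.06) for a in[(118,178),(538,193),(533,328),(116,307)]]);print("lugs",L.mean(0),L.round(4).tolist())
print("yaws pan",np.arctan2(*(P[0]-P[3])[[1,0]]),np.arctan2(*(P[1]-P[2])[[1,0]]),np.arctan2(*(P[0]-P[1])[[1,0]])-np.pi/2)
print("yaw lug",[np.arctan2(*(L[a]-L[b])[[1,0]])-np.pi/2 for a,b in[(0,1),(3,2)]])
a,b=f(247,215,.172),f(500,228,.172);print("handle",a,b,(a+b)/2,np.linalg.norm(a-b),np.arctan2(*(a-b)[[1,0]])-np.pi/2)
C=np.array([pt("top",u/1.5,v/1.5,.08) for u,v in[(217,225),(330,236),(321,348),(202,337)]]);print("carton",C.mean(0),[np.arctan2(*(C[i]-C[j])[[1,0]]) for i,j in[(0,3),(1,2)]],[np.arctan2(*(C[i]-C[j])[[1,0]])-np.pi/2 for i,j in[(0,1),(3,2)]])
from scipy.spatial.transform import Rotation as R
print(R.from_rotvec(readout.read_state()["orientation"]).as_matrix().round(3))
E
```

```text
pan [ 0.54530833 -0.23871991  0.055     ] [[0.6709, -0.151, 0.055], [0.6667, -0.3325, 0.055], [0.4221, -0.3262, 0.055], [0.4216, -0.1452, 0.055]]
lugs [ 0.56355743 -0.23595392  0.06      ] [[0.6001, -0.1249, 0.06], [0.5975, -0.3483, 0.06], [0.5254, -0.3457, 0.06], [0.5313, -0.125, 0.06]]
yaws pan -0.023422354568172737 -0.02569657385868525 -0.023155736464933296
yaw lug [np.float64(-0.011817998664649165), np.float64(-0.026930656412126552)]
handle [ 0.56445863 -0.17605333  0.172     ] [ 0.56113141 -0.29618376  0.172     ] [ 0.56279502 -0.23611855  0.172     ] 0.12017650086744994 -0.027689652896722983
carton [0.49822237 0.15991867 0.08      ] [np.float64(-0.08923839666895163), np.float64(-0.05053892509489049)] [np.float64(-0.07380830963298579), np.float64(-0.0693449652289182)]
[[ 0.93   0.367 -0.   ]
 [ 0.367 -0.93   0.002]
 [ 0.    -0.002 -1.   ]]
```

```bash
python3 -m handwheel '[[3.8,3.6,0,0.13,0],[3.8,3.6,0,0.13,0],[3.8,3.6,0,0.13,0],[3.8,3.6,0,0.13,0],[3.8,3.6,0,0.13,0],[3.8,3.6,0,0.13,0],[3.8,3.6,0,0.13,0],[3.8,3.6,0,0.13,0],[3.9,3.4,0,0.13,0],[0,0,0,0,0]]' 40; python3 - <<'E'
from h import *
snap("scene","sc1",(100,170,300,340),4)
s=readout.read_state()
from scipy.spatial.transform import Rotation as R
M=R.from_rotvec(s["orientation"]).as_matrix();print(s["tool_pos"],np.arctan2(M[1,1],M[0,1]),s["q"])
E
```

```text
t: 1.35
tool_pos: [0.5651, -0.2333, 0.4038]
orientation: [-2.242, -2.199, -0.001]
force: [-1.1, -0.6, 0.1]
opening: 0.0932
gripper_force: 0.0
[ 0.56404662 -0.23467508  0.40388347] -0.022372467076783736 [-4.78148430e-01  1.60807173e-01  1.45638096e+00 -9.26409243e-05
  1.52584670e+00 -4.55771365e-01]
```

View pics/sc1.png

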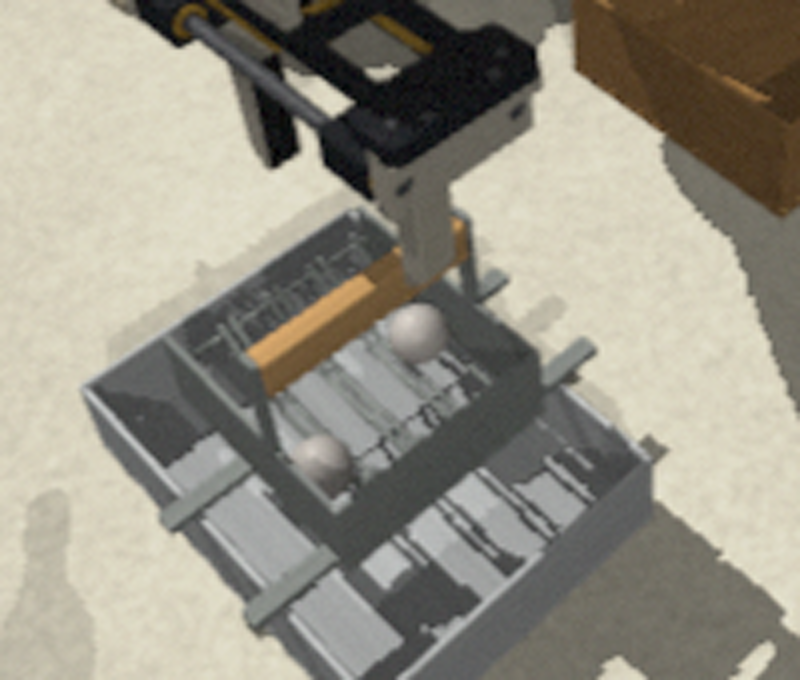

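```bash
python3 -m handwheel '[[0,0,-2.5,0,0],[0,0,-2.5,0,0],[0,0,-2.2,0,0],[0,0,-0.4,0,0.5],[0,0,0,0,1],[0,0,0,0,1],[0,0,0,0,1],[0,0,0,0,1]]' 45; python3 -m handwheel '[[0,0,0.4,0,1],[0,0,0.8,0,1],[0,0,0,0,1]]' 45
```

```text
t: 2.4
tool_pos: [0.5634, -0.2362, 0.3294]
orientation: [2.248, 2.193, 0.0]
force: [0.3, 0.6, -0.3]
opening: 0.0473
gripper_force: 0.0
t: 2.78
tool_pos: [0.5636, -0.2363, 0.3421]
orientation: [2.248, 2.192, 0.001]
force: [0.5, -0.7, -1.3]
opening: 0.0174
gripper_force: 0.0
```

```bash
python3 -m handwheel '[[0,0,0,0,0.7],[0,0,-0.7,0,0.7],[0,0,-0.7,0,0.75],[0,0,0,0,1],[0,0,0,0,1],[0,0,0,0,1],[0,0,0,0,1]]' 45
```

```text
t: 3.65
tool_pos: [0.5632, -0.2361, 0.3266]
orientation: [-2.249, -2.193, 0.0]
force: [0.1, 0.3, -3.5]
opening: 0.0138
gripper_force: 45.0
```

Gripped. Lift 12 mm and shake.

```bash
python3 -m handwheel '[[0,0,0.6,0,1],[0,0,0.6,0,1],[0,0,0,0,1]]' 45; python3 -m handwheel '[[0,1.2,0,0,1],[0,-2.4,0,0,1],[0,2.4,0,0,1],[0,-2.4,0,0,1],[0,2.4,0,0,1],[0,-2.4,0,0,1],[0,2.4,0,0,1],[0,-1.2,0,0,1],[0,0,0,0,1],[0,0,0,0,1]]'; python3 - <<'E'
from h import *
snap("scene","sc2",(100,170,300,340),4)
im=cv2.imread("pics/sc2.png"); cv2.imwrite("pics/sc2.png",cv2.convertScaleAbs(im,alpha=1.8,beta=10))
snap("top","top2",(265,120,395,235),5)
E
```

```text
t: 4.03
tool_pos: [0.5636, -0.2363, 0.34]
orientation: [2.248, 2.192, 0.001]
force: [0.3, -1.4, -2.4]
opening: 0.0136
gripper_force: 45.0
t: 5.28
tool_pos: [0.5632, -0.2363, 0.3388]
orientation: [2.249, 2.193, 0.0]
force: [0.2, 0.4, -4.0]
opening: 0.0134
gripper_force: 45.0
```

View pics/sc2.png

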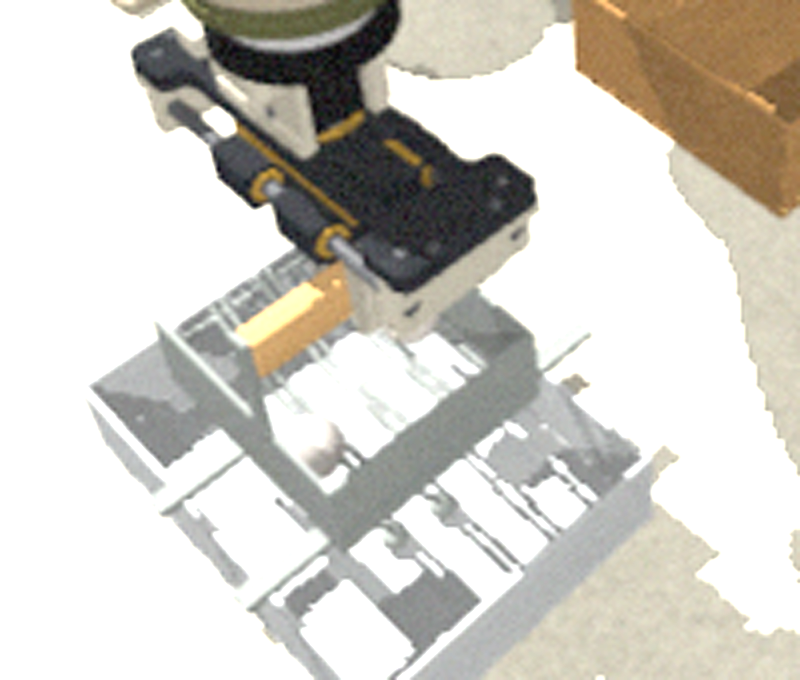

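```bash
python3 - <<'E'
from h import *
a=cv2.imread("pics/sc2_raw.png")[270:340,165:255]; b=cv2.imread("pics/top2_raw.png")[120:235,265:395]
a=cv2.resize(a,(450,350),interpolation=cv2.INTER_CUBIC); b=cv2.resize(b,(350,310),interpolation=cv2.INTER_CUBIC)
c=np.zeros((350,800,3),np.uint8); c[:,:450]=a; c[:310,450:]=b
cv2.imwrite("pics/m2.png",cv2.convertScaleAbs(c,alpha=1.3))
for u,v in[(397,532),(440,495)]: print(pt("scene",100+u/4,170+v/4,.011))
E
```

```text
[ 0.5898849  -0.25585239  0.011     ]
[ 0.59003986 -0.22630852  0.011     ]
```

View pics/m2.png

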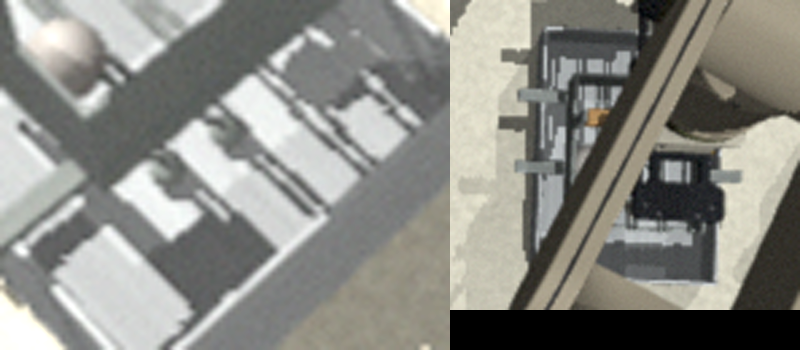

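```bash
python3 -m handwheel '[[0,0,1,0,1],[0,0,2,0,1],[0,0.5,1.8,0,1],[-0.3,1.5,0,0,1],[-0.3,3,0,0,1],[-0.3,4.4,0,-0.01,1],[-0.4,5,0,-0.01,1],[-0.4,5,0,-0.01,1],[-0.4,5,0,-0.01,1],[-0.4,4.5,0,-0.006,1]]'; python3 -m handwheel '[[-0.4,4,0,0,1],[-0.3,3.2,0,0,1],[-0.3,2.2,0,0,1],[0,1.1,0,0,1],[0,0,0,0,1],[0,0,0,0,1]]'; python3 - <<'E'
from h import *
snap("top","top3",(110,110,270,250),3); snap("scene","sc3",(200,90,380,240),3)
a=cv2.imread("pics/top3.png");b=cv2.imread("pics/sc3.png")
c=np.zeros((450,1020,3),np.uint8);c[:420,:480]=a;c[:,480:]=b
cv2.imwrite("pics/m3.png",cv2.convertScaleAbs(cv2.resize(c,(800,353)),alpha=1.3))
s=readout.read_state();print(s["tool_pos"],s["orientation"])
E
```

```text
t: 6.62
tool_pos: [0.5371, 0.0554, 0.3865]
orientation: [-2.298, -2.142, -0.0]
force: [-0.9, -0.2, -2.5]
opening: 0.0135
gripper_force: 45.0
t: 7.38
tool_pos: [0.5282, 0.1573, 0.3866]
orientation: [2.299, 2.141, -0.001]
force: [-0.0, 0.3, -2.2]
opening: 0.0138
gripper_force: 45.0
[0.52836553 0.15708522 0.38669783] [ 2.29999485e+00  2.13987748e+00 -2.77728021e-04]
```

View pics/m3.png

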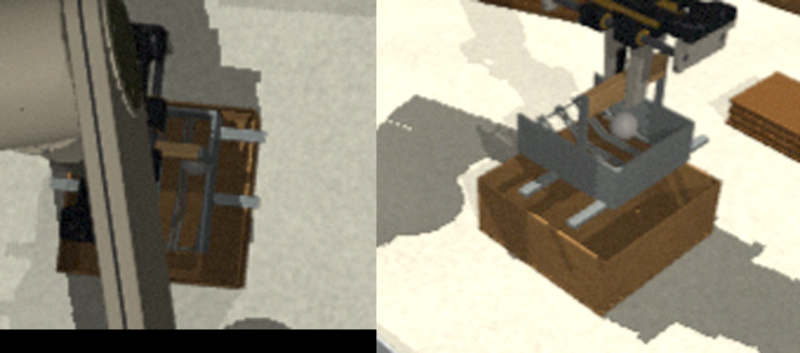

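```bash
python3 -m handwheel '[[0,0.2,-1,0,1],[0,0,-1.2,0,1],[0,0,-0.8,0,1],[0,0,-0.4,0,1],[0,0,-0.1,0,1],[0,0,0,0,1]]';python3 -m handwheel '[[0,0,0,0,0.75],[0,0,0,0,0.62],[0,0,0,0,0.62],[0,0,0,0,0.62]]' 30
```

```text
t: 8.22
tool_pos: [0.5283, 0.1599, 0.352]
orientation: [2.299, 2.141, 0.001]
force: [-0.4, -0.0, -2.3]
opening: 0.0134
gripper_force: 45.0
t: 8.72
tool_pos: [0.5283, 0.1599, 0.352]
orientation: [2.299, 2.141, 0.0]
force: [0.1, -1.0, 0.1]
opening: 0.035
gripper_force: 0.0
```

```bash
python3 -m handwheel '[[-0.6,0.04,0,0,0.62],[-0.8,0.06,0.1,0,0.62],[-0.8,0.06,0.2,0,0.62],[-0.8,0.06,0.2,0,0.62],[-0.8,0.06,0.1,0,0.62],[-0.7,0.05,0,0,0.62],[0,0,0,0,0.62]]'; python3 - <<'E'
from h import *
snap("scene","sc4",(200,90,380,240),4)
E
```

```text
t: 9.6
tool_pos: [0.4827, 0.1633, 0.3576]
orientation: [-2.298, -2.141, 0.001]
force: [-0.2, -0.4, -0.4]
opening: 0.0354
gripper_force: 0.1
```

View pics/sc4.png

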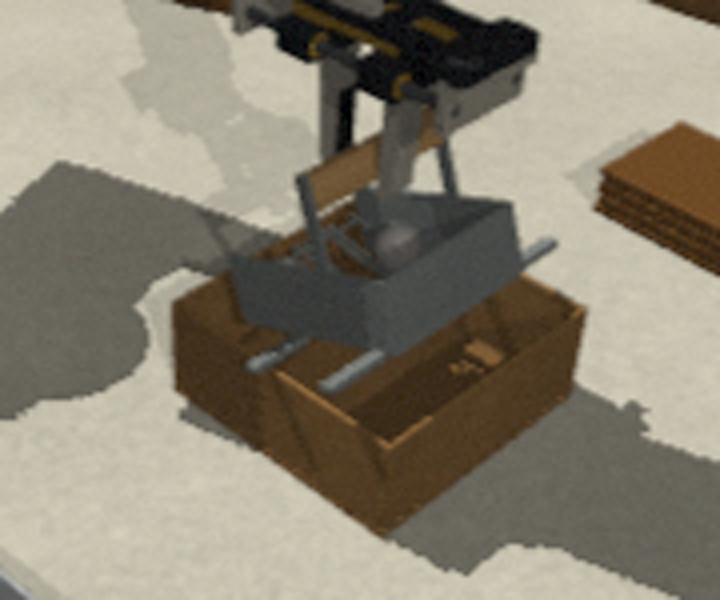

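```bash
python3 -m handwheel '[[-0.7,0.05,-0.1,0,0.62],[-0.8,0.06,-0.2,0,0.62],[-0.8,0.06,-0.2,0,0.62],[-0.8,0.06,-0.3,0,0.62],[-0.8,0.06,-0.3,0,0.62],[-0.7,0.05,-0.3,0,0.62],[-0.5,0.04,-0.2,0,0.62],[0,0,0,0,0.62],[0,0,0,0,0.62]]'; python3 - <<'E'
from h import *
snap("scene","sc5",(200,90,380,240),4)
E
```

```text
t: 10.78
tool_pos: [0.4323, 0.167, 0.3419]
orientation: [2.299, 2.141, 0.0]
force: [-0.8, 0.8, 0.2]
opening: 0.0358
gripper_force: 0.4
```

View pics/sc5.png

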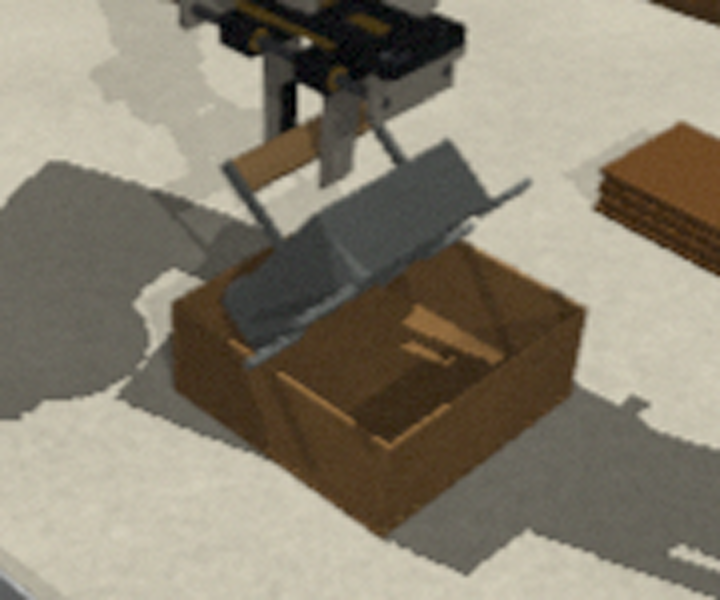

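```bash
python3 -m handwheel '[[-0.6,0.04,-0.3,0,0.62],[-0.5,0.03,-0.3,0,0.62],[0,0,0,0,0.62],[0,0,0,0,0.62],[0,0,0,0,0.62],[0,0,0,0,0.62],[0.6,-0.04,0.3,0,0.62],[-0.6,0.04,-0.3,0,0.62],[0,0,0,0,0.62],[0,0,0,0,0.62]]'; python3 -m handwheel '[[0.6,-0.04,0.3,0,0.62],[0.8,-0.06,0.5,0,0.62],[0.8,-0.06,0.4,0,0.62],[0.8,-0.06,0.3,0,0.62],[0.8,-0.06,0.3,0,0.62],[0.8,-0.06,0.2,0,0.62],[0.8,-0.06,0.1,0,0.62],[0.8,-0.06,0.1,0,0.62],[0.8,-0.06,0,0,0.62],[0.8,-0.06,-0.1,0,0.62]]'; python3 -m handwheel '[[0.8,-0.06,-0.2,0,0.62],[0.8,-0.06,-0.3,0,0.62],[0.6,-0.04,-0.2,0,0.62],[0.5,-0.03,0,0,0.62],[0.4,-0.02,0,0,0.62],[0,0,0,0,0.62]]'; python3 - <<'E'
from h import *
snap("scene","sc6",(200,90,380,240),4);snap("top","top6",(110,110,270,250),4)
E
```

```text
t: 12.08
tool_pos: [0.4211, 0.1677, 0.3356]
orientation: [-2.299, -2.141, 0.0]
force: [-0.6, -0.4, 1.0]
opening: 0.0352
gripper_force: 0.2
t: 13.32
tool_pos: [0.4998, 0.1618, 0.3567]
orientation: [2.299, 2.141, 0.0]
force: [0.7, -0.0, 0.2]
opening: 0.0349
gripper_force: 0.2
t: 14.08
tool_pos: [0.5304, 0.1598, 0.3499]
orientation: [2.299, 2.141, 0.0]
force: [-0.7, 0.5, -0.4]
opening: 0.0354
gripper_force: 0.0
```

```bash
python3 -m handwheel '[[-0.1,0,0.2,0,0.75],[0,0,0,0,1],[0,0,0,0,1],[0,0,0,0,1],[0,0,0,0,1],[0,0,0,0,1],[0,0,0,0,1]]' 45; python3 -m handwheel '[[0,0,0.6,0,1],[0,0,1.5,0,1],[0,0,1.8,0,1],[0,0,1.5,0,1],[0,0,0,0,1],[0,0,0,0,1]]' 45
```

```text
t: 15.05
tool_pos: [0.5293, 0.1598, 0.3519]
orientation: [2.299, 2.141, 0.001]
force: [1.2, 0.3, 1.2]
opening: 0.0139
gripper_force: 45.0
t: 15.8
tool_pos: [0.5291, 0.1598, 0.4055]
orientation: [-2.299, -2.141, 0.0]
force: [0.3, 0.2, -1.7]
opening: 0.0137
gripper_force: 45.0
```

```bash
python3 -m handwheel '[[0,-1.5,0,0,1],[0.2,-3,0,0,1],[0.2,-4.5,0,0,1],[0.2,-5,0,0.01,1],[0.2,-5,0,0.01,1],[0.2,-5,0,0.01,1],[0.2,-5,0,0.01,1],[0.2,-4.5,0,0.006,1],[0.2,-3.4,-1,0,1],[0,-2,-1.5,0,1]]'; python3 -m handwheel '[[0,-1,-1.5,0,1],[0,0,-0.5,0,1],[0,0,0,0,1],[0,0,0,0,1]]'; python3 - <<'E'
from h import *
snap("scene","sc7");snap("top","top7")
t=cv2.imread("pics/top7_raw.png");s=cv2.imread("pics/sc7_raw.png")
a=cv2.resize(s[120:345,105:355],(500,450),interpolation=cv2.INTER_CUBIC)
b=cv2.resize(t[130:250,120:240],(300,300),interpolation=cv2.INTER_CUBIC)
d=cv2.resize(t[110:240,270:400],(300,300),interpolation=cv2.INTER_CUBIC)
c=np.zeros((600,800,3),np.uint8);c[:450,:500]=a;c[:300,500:]=b;c[300:,500:]=d
cv2.imwrite("pics/m7.png",cv2.convertScaleAbs(c,alpha=1.4))
st=readout.read_state();print(st["tool_pos"],st["force"])
E
```

```text
t: 17.05
tool_pos: [0.5446, -0.2316, 0.38]
orientation: [2.251, 2.191, -0.001]
force: [-0.2, 0.5, -2.0]
opening: 0.0136
gripper_force: 45.0
t: 17.55
tool_pos: [0.5456, -0.2383, 0.3615]
orientation: [2.247, 2.194, 0.001]
force: [-0.2, 0.4, -1.8]
opening: 0.0139
gripper_force: 45.0
[ 0.54560207 -0.23860121  0.36163383] [ 0.04140926  0.0907579  -1.72506892]
```

View pics/m7.png

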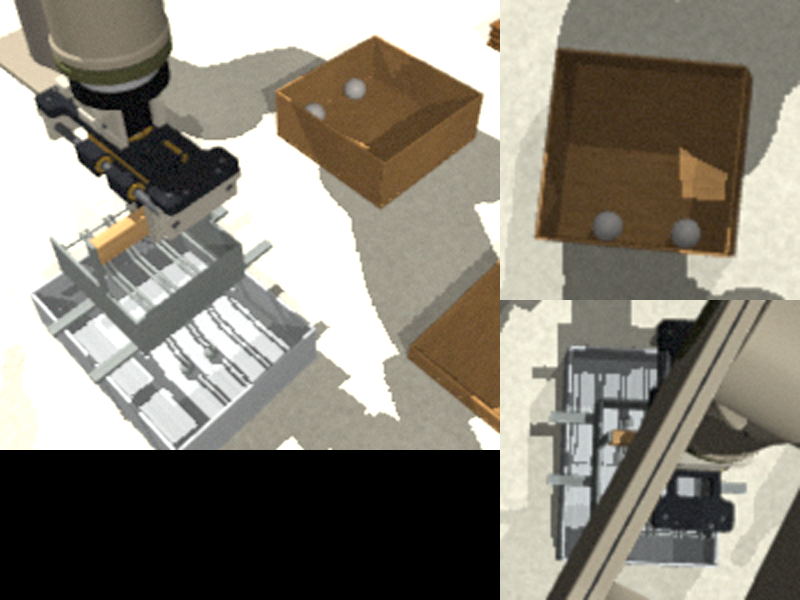

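Both white balls lie in the carton at composite pixels (607,225) and (685,232). The two steel balls are still in the pan, at about (187,367) and (212,350). The basket is empty and level above the pan's middle.

```bash
python3 -m handwheel '[[0,0,-1,0,1],[0,0,-1.2,0,1],[0,0,-0.8,0,1],[0,0,-0.3,0,1],[0,0,-0.1,0,1],[0,0,-0.1,0,1],[0,0,0,0,1]]'; python3 -m handwheel '[[0,0,0,0,0.8],[0,0,0,0,0.3],[0,0,0,0,0.2],[0,0,0,0,0.2],[0,0,0,0,0.2],[0,0,0,0,0.2],[0,0,0,0,0.2]]'; python3 -m handwheel '[[0,0,1,0,0.2],[0,0,3,0,0.2],[0,0,4,0,0.2],[0,0,4,0,0.2],[-3,4,1,0,0.2],[-3,5,0,0,0.2],[-3,5,0,0,0.2],[-3,5,0,0,0.2],[-2,5,0,0,0.2],[0,0,0,0,0.2]]'; python3 - <<'E'
from h import *
snap("top","top8"); snap("scene","sc8")
im=cv2.imread("pics/top8_raw.png")
h=cv2.cvtColor(im,cv2.COLOR_BGR2HSV)[120:235,300:380]
m=((h[...,1]>120)&(h[...,2]>90)).astype(np.uint8);n,l,s,c=cv2.connectedComponentsWithStats(m)
for i in range(1,n):
    if s[i,4]>60: print(s[i],c[i]+[300,120],pt("top",*(c[i]+[300,120]),.172))
print("expected",px("top",(.545,-.239,.172)))
E
```

```text
t: 18.52
tool_pos: [0.5452, -0.2392, 0.3269]
orientation: [2.249, 2.193, 0.0]
force: [-3.8, 3.3, 6.5]
opening: 0.0141
gripper_force: 45.0
t: 19.4
tool_pos: [0.5452, -0.2392, 0.3257]
orientation: [-2.249, -2.193, 0.0]
force: [-0.1, 0.2, -0.0]
opening: 0.0725
gripper_force: 0.0
t: 20.65
tool_pos: [0.4041, 0.0033, 0.4571]
orientation: [2.243, 2.197, 0.003]
force: [0.5, 0.3, -0.4]
opening: 0.0745
gripper_force: 0.0
[ 17  50  49   7 192] [340.95833333 172.93229167] [ 0.542278   -0.23922807  0.172     ]
expected (np.float64(340.87013450817045), np.float64(171.78741181581023))
```

```bash
python3 -c "
from plant import job; print(job.close_job())"
```

```text
the job is handed in; nothing more can be done
None
```

I handed the job in at about 21 s: both steel balls are in the pan, both white balls are in the deep carton, and the basket is back upright on the pan's rims and released. The last picture I viewed was before the final set-down; after release I checked only the handle, about 3 mm from target. I tipped it by resting its lugs on the carton's rims and pushing the handle forward, since the moves cannot tilt the tool.

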